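# Sort the reading area into colour-coded lab trays

## Robot

A 6-joint arm with a two-finger parallel gripper is mounted at the origin on the work surface. World frame = base frame: x ahead of the robot, y to its left, z up, the work surface at z = 0. Lengths are in m, angles in degrees, forces in N, time in s.
With the tool pointing down it reaches from about 0.35 to 0.975 m from the base axis. Payload 7.1 kg.
Tool frame: the origin (TCP) lies between the finger pads; the fingertips stand 22 mm ahead of it and the grasp point (between the pads) lies 3 mm ahead of it (robot.finger_overhang is the distance from the TCP to the fingertips, in m); z points along the fingers, y is the line along which they close (so a half turn about z gives the same grasp; the last joint's range is limited). The gripper opens to 88 mm and grips with 3 to 60 N. Pads are 20 mm wide; open, the fingers measure 115 mm over their backs; the gripper's body (75 mm by 178 mm) begins 61 mm behind the grasp point.
Start: joints at [63.656, 24.242, 93.386, -0, 62.372, -1.089], TCP at [0.267, 0.565, 0.211] pointing down, gripper open.
Joint ranges: [-172.04, 172.04], [-51.8, 120.97], [4.93, 147.93], [-75.15, 255.16], [6.16, 154.13], [-145.62, 145.62]. Speed limits (degrees/s): [136.94, 136.94, 172.46, 180, 180, 180].

## Interface

Orientations are given as a 3x3 rotation matrix whose columns are the frame's x, y, z axes.
In Python, from workcell import robot gives the robot as it stands. The module is installed in compiled form; this text tells all that it offers.
- The arm moves only by the shell command python3 -m handwheel 'ROWS' [FORCE]. ROWS is JSON, a list of rows, each a list of 5 numbers: the opening, from -1 (shut) to 1 (fully open), then the shift along the tool's x, y, z in m, then the turn about the tool's z in degrees. In form: [[claw, dx, dy, dz, turn], ...]. A call has 1 to 12 rows; each row is the pose to reach, as a shift and turn from the pose commanded when the call began, along the tool's axes at that moment; what a row does not reach only later rows make up. A row lasts 1/12 s, in which the tool goes at most 41.7 mm and 7.16 degrees, less where a joint would pass 70% of its speed; a pose out of reach is approached as far as the arm can. A call with a gripper value outside its range is refused whole. The fingers move at their own pace and stop on an object; FORCE is the grip in N (left out, the last holds). Time passes only in rows, so rows that repeat a pose let the fingers close. It gives the time, the measured TCP pose, the force, the opening and the grip force at its end, in the units of the state.
- robot.observe(): the state, without advancing time (a new reading comes with each control period).
- robot.read_camera(name): name is "scene" or "top" or "wrist"; returns a dict with "color" (420x560x3 uint8, red, green, blue), "range_z" (420x560 float32, m along the optical axis (not along the pixel's ray), 0 where there is no reading), "intrinsics" (3x3 intrinsics, pixels), "distortion" ([k1, k2, p1, p2, k3] as OpenCV has them; the pictures are not rectified), "cam_to_world" (4x4, takes a point from camera to world coordinates); the wrist camera has in their place "tool_from_camera" (4x4, takes a point from camera to tool coordinates, whose origin is the TCP and whose axes are the flange's). Camera axes: x right, y up, looking along -z (the intrinsics and any distortion apply to the point x, -y, -z); pixel columns grow to the right and rows downward; lengths in m; the calibration is good to about 2 mm. A picture is of the moment at which its call begins: read the wrist's pose just before it.
- robot.finish_job(): hands the job in; it is judged then, once.
The state is a dict: "time": time; "joint_pos": joint angles; "joint_vel": joint speeds; "joint_efforts": joint torques, N m; "tool_pos": TCP position; "orientation": TCP orientation; "wrist_force": force on the tool from outside, world axes, zero at the start; "wrist_torque": the same for the moment, N m; "opening": finger opening in m; "grip_force": force on a finger pad.
Only numpy, scipy, OpenCV 4.12 (cv2) and the standard library are available. Lean on these libraries where they do the work, as an engineer would, in place of code of your own. Each camera call takes 0.05 s, during which the arm holds its last target. There are 200 camera calls.

## Task

Clear the red-taped reading area on the lab bench: lay both used test cassettes flat on the floor of the yellow tray, side by side and not one on the other, stand the two white reagent bottles upright in the blue tray, and stand the red-lidded specimen pot upright in the green tray. Do not tip a bottle or the pot over on the way, and leave the grey timer and the teal carton where they are.

Things in the scene. Friction and masses are not known exactly. Their poses are not given: they have to be found in the camera images.
- tray_yellow: Bright yellow. Square open tray, 130 x 130 mm outside, 14 mm high, with 4 mm walls and a 3 mm floor (inside 122 x 122 mm), fixed to the bench. Origin: centre of its underside, on the bench; x and y run parallel to its sides, z up. Yaw within about 10 degrees of the world axes; its place changes with every start and is swapped with the other trays. For used tests.
- tray_blue: Blue. Square open tray, 130 x 130 mm outside, 14 mm high, with 4 mm walls and a 3 mm floor (inside 122 x 122 mm), fixed to the bench. Origin: centre of its underside, on the bench; x and y run parallel to its sides, z up. Yaw within about 10 degrees of the world axes; its place changes with every start and is swapped with the other trays. For reagents.
- tray_green: Green. Square open tray, 130 x 130 mm outside, 14 mm high, with 4 mm walls and a 3 mm floor (inside 122 x 122 mm), fixed to the bench. Origin: centre of its underside, on the bench; x and y run parallel to its sides, z up. Yaw within about 10 degrees of the world axes; its place changes with every start and is swapped with the other trays. For specimens.
- cassette_purple: Used rapid-test cassette: white flat plastic bar, 70 (x) x 22 (y) x 6 (z) mm, about 14 g, window up, with a band, purple in colour, across its +x end. Origin: centre of its underside; x along its length, z up. Starts flat on the bench at any yaw; grip it across its 22 mm width with the fingertips close to the bench.
- cassette_orange: Used rapid-test cassette: white flat plastic bar, 70 (x) x 22 (y) x 6 (z) mm, about 14 g, window up, with a band, orange in colour, across its +x end. Origin: centre of its underside; x along its length, z up. Starts flat on the bench at any yaw; grip it across its 22 mm width with the fingertips close to the bench.
- bottle_blue: Reagent bottle: white cylinder 32 mm in diameter and 44 mm high, topped by a blue cap 24 mm in diameter, 62 mm high in all, about 45 g. Origin: centre of its underside; z up along its axis. Starts upright on the bench.
- bottle_black: Reagent bottle: white cylinder 32 mm in diameter and 44 mm high, topped by a black cap 24 mm in diameter, 62 mm high in all, about 45 g. Origin: centre of its underside; z up along its axis. Starts upright on the bench.
- pot: Specimen pot: upright cylinder 48 mm in diameter and 54 mm high, cream below with a red lid 14 mm thick of the same diameter, about 60 g. Origin: centre of its underside; z up along its axis. Starts upright on the bench.
- timer: Bystander: loose dark grey bench timer, 58 x 58 x 16 mm, lying flat with its greenish display up, among the things to be sorted. Origin: centre of its underside. Must stay where it is.
- carton: Bystander: loose teal carton with a pink stripe, 66 (x) x 44 (y) x 28 (z) mm, among the things to be sorted. Origin: centre of its underside. Must stay where it is. (The seven loose things start inside a flat red tape outline on the bench, centres at least about 100 mm apart, each in any of seven places; they stand on the bench, z = 0.)

How it is judged:
By the outcome, as a careful person would: the job done as asked, in the order asked, and still so for the second after the job is handed in, with the robot touching nothing.
It also fails if it takes over 120 s, if anything falls off the work surface, if the arm or the gripper's body presses on something with over 40 N, if the wrist force passes 120 N, or if a joint passes its speed limit or range.

## Working session

There is one attempt and no reset: what is moved stays moved. The work goes in short steps, Python scripts to look and compute and a shell command to move; the robot and the scene stay as the last step left them, time stands still between calls to the robot, and variables do not carry over. Pictures are saved under pics/ and viewed, at most 14 in all, crops included, and the job is handed in when it is done.

```bash
mkdir -p pics; ls
python3 - <<'E'
from workcell import robot
import cv2,numpy as np
s=robot.observe();print(s['time'],s['tool_pos'],s['orientation'],s['opening'])
for n in('top','scene'):
    c=robot.read_camera(n);cv2.imwrite(f'pics/{n}0.png',c['color'][:,:,::-1]);np.savez(f'{n}0.npz',**c)
    print(n,c['intrinsics'],c['distortion'],c['cam_to_world'])
E
```

```text
pics
0.0 [0.26638327 0.56475879 0.21040573] [[-9.04422072e-01  4.26638326e-01 -6.73462621e-04]
 [ 4.26638857e-01  9.04421042e-01 -1.36539472e-03]
 [ 2.65640456e-05 -1.52221845e-03 -9.99998841e-01]] 0.08755840058801094
top [[499.58659182   0.         283.72121966]
 [  0.         499.58659182 213.66067596]
 [  0.           0.           1.        ]] [0.01139931 0.         0.         0.         0.        ] [[-0.00619029  0.98929561 -0.14579395  0.40981832]
 [-0.99997899 -0.00584333  0.00280798 -0.01210231]
 [ 0.001926    0.14580827  0.98931099  1.18131376]
 [ 0.          0.          0.          1.        ]]
scene [[539.94495025   0.         284.63605324]
 [  0.         539.94495025 209.02756164]
 [  0.           0.           1.        ]] [-0.01993252  0.          0.          0.          0.        ] [[-0.88209685 -0.33553013  0.33064283  0.94730893]
 [ 0.4710666  -0.63006146  0.61734821  0.69000221]
 [ 0.00118638  0.7003157   0.71383227  0.8479962 ]
 [ 0.          0.          0.          1.        ]]
```

View pics/top0.png

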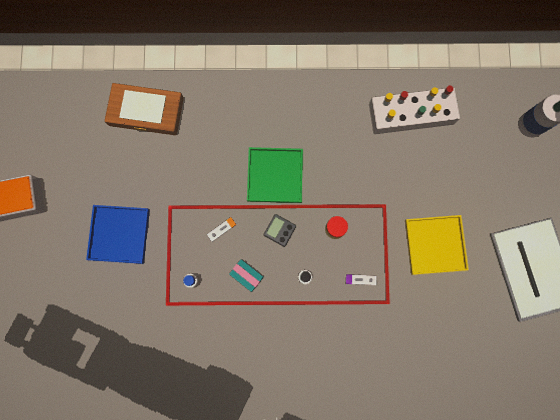

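View pics/scene0.png

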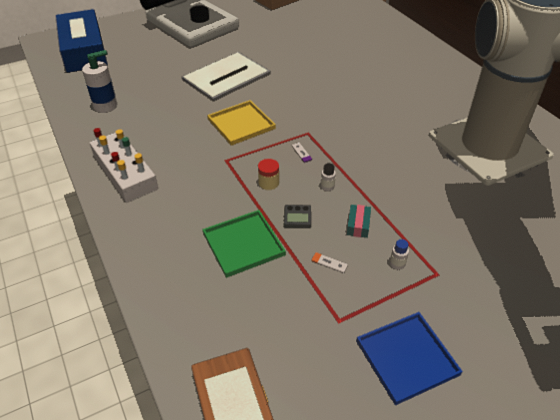

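The top view shows everything: the orange cassette (221,230), timer (280,230), pot (337,227), blue bottle (190,281), carton (246,275), black bottle (306,277) and purple cassette (361,280). The trays are blue (118,235), green (276,176) and yellow (437,245). The scene view confirms that all items stand upright.

```bash
cat > h.py <<'E'
import cv2,numpy as np
def load(n): return dict(np.load(n))
def rays(c,uv,T=None):
    T=c['cam_to_world'] if T is None else T
    p=cv2.undistortPoints(np.float64(uv).reshape(-1,1,2),c['intrinsics'],c['distortion'])[:,0]
    d=np.c_[p[:,0],-p[:,1],-np.ones(len(p))]
    return T[:3,3],d@T[:3,:3].T
def plane(c,uv,z,T=None):
    o,d=rays(c,uv,T); return o+d*((z-o[2])/d[:,2])[:,None]
def hsv(c): return cv2.cvtColor(c['color'],cv2.COLOR_RGB2HSV)
def blobs(m,lo=12,k=0):
    m=m.astype(np.uint8)*255
    if k: m=cv2.morphologyEx(m,cv2.MORPH_CLOSE,np.ones((k,k)))
    cs,_=cv2.findContours(m,cv2.RETR_EXTERNAL,cv2.CHAIN_APPROX_NONE)
    return [q for q in cs if cv2.contourArea(q)>=lo]
def rect(P):
    return cv2.minAreaRect(np.float32(P[:,:2]*1000))
E
cat > m.py <<'E'
from h import *
for n in('top','scene'):
    c=load(n+'0.npz');H,S,V=[a.astype(int) for a in cv2.split(hsv(c))]
    print('==',n)
    def rep(name,m,z,lo=12,k=0):
        for q in blobs(m,lo,k):
            P=plane(c,q[:,0],z);r=rect(P);print(name,'px',np.round(q[:,0].mean(0)).astype(int),'c',np.round(r[0],1),'sz',np.round(r[1],1),'ang',round(r[2],1))
    rep('yellow',(abs(H-26)<5)&(S>150),.014,1500 if n=='top' else 800,5)
    rep('blue',(abs(H-113)<10)&(S>150)&(V>60),.014,1500,5)
    rep('green',(abs(H-65)<10)&(S>150),.014,1500,5)
    rep('bluecap',(abs(H-113)<10)&(S>130)&(V>60),.062)
    rep('red',((H<5)|(H>175))&(S>150)&(V>100),.054,100)
    rep('white',(S<40)&(V>180),.006,20,5)
    rep('orange',(H>6)&(H<17)&(S>150)&(V>150),.006,10)
    rep('purple',(abs(H-140)<10)&(S>80),.006,8)
    rep('black',(V<45),.062,30)
    rep('teal',(abs(H-90)<9)&(S>100),.028,50,15)
    rep('timer',(V<85)&(S<60),.016,200,5)
E
python3 m.py
```

```text
== top
yellow px [436 244] c [ 507.7 -372.1] sz [130.2 131.3] ang 4.2
blue px [117 234] c [536.7 375. ] sz [131.6 129.6] ang 85.9
green px [275 175] c [676.8   5.5] sz [128.3 130.5] ang 88.1
bluecap px [189 280] c [426.2 196.9] sz [20. 20.] ang 1.2
bluecap px [117 234] c [531.8 359. ] sz [126.2 125. ] ang 85.8
red px [277 255] c [4.848e+02 3.000e-01] sz [224.6 497. ] ang 0.0
white px [364 279] c [ 427.2 -200.5] sz [54.3 20.4] ang 86.1
white px [218 231] c [543.5 139.2] sz [20.3 55.1] ang 35.7
white px [532 266] c [ 452.8 -605.2] sz [200.7 143.4] ang 14.2
white px [551 106] c [ 845.8 -669.9] sz [36.1 66.7] ang 74.1
white px [142 106] c [851.3 329.5] sz [101.3  70.5] ang 81.1
white px [416 106] c [ 844.  -340.6] sz [ 80.  203.8] ang 6.8
white px [36 58] c [980.8 594.9] sz [68.1 49.9] ang 89.9
white px [198  48] c [1002.1  197.1] sz [12.7 10.6] ang 89.8
white px [161  58] c [980.1 284.8] sz [84.8 55.2] ang 89.8
white px [402  56] c [ 979.6 -312.9] sz [70.2 55.3] ang 89.6
white px [283  57] c [981.4 -22.3] sz [87.2 55.3] ang 89.7
white px [524  55] c [ 980.6 -617.6] sz [54.7 67.8] ang 3.
[... 2315 characters left out ...]
1.2] ang 54.8
black px [199  14] c [ 413.7 -883.7] sz [114.5  57.4] ang 69.0
black px [491  51] c [-313.1 -314.1] sz [731.7 305. ] ang 89.6
black px [156   2] c [  516.8 -1014.5] sz [ 66.  109.5] ang 61.6
teal px [359 217] c [439.8  73.8] sz [65.1 42.8] ang 51.3
teal px [95 55] c [ 763.  -846.2] sz [55.1 46.8] ang 76.4
timer px [297 216] c [5.486e+02 4.000e-01] sz [66.7 56.5] ang 60.0
timer px [512 254] c [164.3 266.3] sz [681.2 262.9] ang 61.5
timer px [199  14] c [ 382.1 -979. ] sz [129.   67.9] ang 67.6
timer px [532   5] c [-663.4 -461.5] sz [150.9 186.5] ang 63.0
timer px [507  58] c [-410.3 -321.9] sz [616.2 251.1] ang 47.9
timer px [181  24] c [ 460.7 -981.8] sz [216.7 403.2] ang 18.1
```

```bash
cat > m2.py <<'E'
from h import *
c=load('top0.npz');d=load('scene0.npz')
def comp(c,m,px,r):
    k=np.zeros(m.shape,np.uint8);cv2.circle(k,px,r,1,-1)
    q=max(blobs(m&(k>0),5),key=cv2.contourArea);return q[:,0]
def tri(a,b):
    o1,d1=rays(c,a);o2,d2=rays(d,b);d1=d1[0];d2=d2[0]
    s=np.linalg.lstsq(np.c_[d1,-d2],o2-o1,rcond=None)[0];return np.round((o1+s[0]*d1)*1000,1),np.round((o2+s[1]*d2)*1000,1)
M={n:[a.astype(int) for a in cv2.split(hsv(x))] for n,x in(('t',c),('s',d))}
f={'red':lambda H,S,V:((H<5)|(H>175))&(S>150)&(V>100),'blue':lambda H,S,V:(abs(H-113)<10)&(S>130)&(V>60),'blk':lambda H,S,V:(V<90)&(S<90)}
for n,px,r,px2,r2,z in(('red',(337,227),15,(268,168),14,.054),('blue',(190,281),10,(402,245),13,.062),('blk',(306,277),8,(329,170),8,.062)):
    a=comp(c,f[n](*M['t']),px,r);b=comp(d,f[n](*M['s']),px2,r2)
    Pa=plane(c,a,z)[:,:2]*1000;ca=cv2.minEnclosingCircle(np.float32(Pa))
    Pb=plane(d,b,z)[:,:2]*1000;cb=cv2.fitEllipse(np.float32(Pb))
    print(n,'top',np.round(ca[0],1),round(ca[1],1),'bbox mid',np.round((Pa.min(0)+Pa.max(0))/2,1),'px',(a.min(0)+a.max(0))/2,'scene',np.round(Pb.min(0)),np.round(Pb.max(0)))
# white body of bottles and cream part: range points in top above z
for nm,x in(('top',c),('scene',d)):
    v,u=np.mgrid[:420,:560];R=x['range_z'];o,dd=rays(x,np.c_[u.ravel(),v.ravel()]);P=(o+dd*R.ravel()[:,None])*1000
    ok=R.ravel()>0
    for n,ctr,z0 in(('pot',(545,-132),45),('blue',(427,198),54),('blk',(438,-58),54)):
        q=P[ok&(np.hypot(P[:,0]-ctr[0],P[:,1]-ctr[1])<45)&(P[:,2]>z0)]
        print(nm,n,len(q),np.round(q.min(0)),np.round(q.max(0)),np.round(np.median(q,0),1))
E
python3 m2.py
```

```text
red top [ 546.2 -136.5] 24.2 bbox mid [ 546.9 -136.2] px [337. 226.] scene [ 525. -159.] [ 571. -110.]
blue top [426.1 196.9] 11.5 bbox mid [426.1 196.9] px [188.5 280.5] scene [419. 188.] [440. 216.]
blk top [433.3 -62.5] 11.2 bbox mid [433.3 -62.8] px [305.5 276.5] scene [424. -72.] [456. -36.]
top pot 353 [ 523. -159.   46.] [ 570. -112.   63.] [ 546.8 -135.7   55.7]
top blue 99 [416. 186.  54.] [438. 209.  71.] [427.2 197.2  63.9]
top blk 90 [423. -73.  59.] [445. -50.  70.] [434.3 -61.6  63.9]
scene pot 285 [ 525. -160.   45.] [ 572. -110.   57.] [ 549.6 -131.8   52.4]
scene blue 121 [416. 185.  54.] [440. 209.  66.] [429.4 199.1  62.1]
scene blk 81 [422. -73.  54.] [448. -49.  64.] [436.7 -58.5  60.1]
```

```bash
cat > go.py <<'E'
import sys,numpy as np
from workcell import robot
s=robot.observe();R=np.array(s['orientation']);p=np.array(s['tool_pos'])
x,y,z,a=map(float,sys.argv[1:5])
cur=np.degrees(np.arctan2(R[1,1],R[0,1]))
d=R.T@(np.array([x,y,z])/1000-p);t=(cur-a+90)%180-90
print('t',round(s['time'],2),'pos',np.round(p*1000,1),'yang',round(cur,1),'open',round(s['opening']*1000,1),'grip',round(s['grip_force'],1),'F',np.round(s['wrist_force'],1),'j6',round(s['joint_pos'][5],1))
print('shift',np.round(d,4),'turn',round(t,1),'rows',round(max(np.linalg.norm(d)/.0417,abs(t)/7.16),1))
E
python3 go.py 548 133 100 36
```

```text
t 0.1 pos [266.4 564.8 210.5] yang 64.7 open 87.6 grip 0.0 F [ 0.7  0.3 -0. ] j6 -1.1
shift [-0.4389 -0.2702  0.1108] turn 28.7 rows 12.6
```

```bash
python3 -m handwheel '[[-0.1,-0.439,-0.27,0.111,28.7],[-0.1,-0.439,-0.27,0.111,28.7],[-0.1,-0.439,-0.27,0.111,28.7],[-0.1,-0.439,-0.27,0.111,28.7],[-0.1,-0.439,-0.27,0.111,28.7],[-0.1,-0.439,-0.27,0.111,28.7],[-0.1,-0.439,-0.27,0.111,28.7],[-0.1,-0.439,-0.27,0.111,28.7],[-0.1,-0.439,-0.27,0.111,28.7],[-0.1,-0.439,-0.27,0.111,28.7],[-0.1,-0.439,-0.27,0.111,28.7],[-0.1,-0.439,-0.27,0.111,28.7]]' 15; python3 -m handwheel '[[-0.1,0,0,0,0],[-0.1,0,0,0,0]]'; python3 go.py 548 133 100 36
python3 - <<'E'
from workcell import robot
import cv2
from h import *
s=robot.observe();c=robot.read_camera('wrist')
cv2.imwrite('pics/w1.png',c['color'][:,:,::-1])
T=np.eye(4);T[:3,:3]=s['orientation'];T[:3,3]=s['tool_pos'];T=T@c['tool_from_camera']
print(T.round(3))
H,S,V=[a.astype(int) for a in cv2.split(hsv(c))]
for n,m in(('w',(S<40)&(V>170)),('o',(H>6)&(H<17)&(S>150)&(V>150))):
    for q in blobs(m,300,9): r=rect(plane(c,q[:,0],.006,T));print(n,q[:,0].mean(0).round(),np.round(r[0],1),np.round(r[1],1),round(r[2],1))
E
```

```text
time: 1.1
tool_pos: [0.5345, 0.1541, 0.1053]
orientation: [[-0.588, 0.809, -0.0], [0.809, 0.588, -0.0], [0.0, -0.0, -1.0]]
wrist_force: [0.5, -0.4, 0.2]
opening: 0.0395
grip_force: 0.0
time: 1.27
tool_pos: [0.5343, 0.154, 0.105]
orientation: [[-0.585, 0.811, -0.002], [0.811, 0.585, -0.0], [0.001, -0.001, -1.0]]
wrist_force: [-0.8, -0.1, 0.6]
opening: 0.0394
grip_force: 0.0
t 1.27 pos [534.3 154.  105. ] yang 35.8 open 39.4 grip 0.0 F [-0.8 -0.1  0.6] j6 -21.0
shift [-0.0251 -0.0012  0.005 ] turn -0.2 rows 0.6
[[ 0.811 -0.567 -0.146  0.495]
 [ 0.586  0.784  0.205  0.211]
 [-0.001 -0.252  0.968  0.278]
 [ 0.     0.     0.     1.   ]]
w [244. 347.] [597.7  14.4] [39.9 51.4] 22.0
w [273. 229.] [544.8 138.9] [18.8 54.8] 35.3
w [197.  94.] [423.6 197. ] [29.9 35.8] 11.4
w [330. 106.] [501.3 254.1] [ 52.6 224.3] 79.5
```

View pics/w1.png

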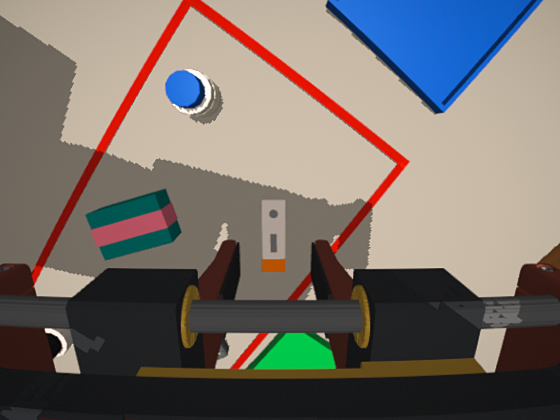

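The wrist view shows the orange cassette (273,235) lined up between the fingers, with the blue bottle (185,90) and carton (135,225) clear of them. I'll grasp it.

```bash
python3 -m handwheel '[[-0.1,-0.025,-0.001,0.01,0.2],[-0.1,-0.025,-0.001,0.045,0.2],[-0.1,-0.025,-0.001,0.07,0.2],[-0.1,-0.025,-0.001,0.0815,0.2],[-0.1,-0.025,-0.001,0.0815,0.2],[-0.1,-0.025,-0.001,0.0815,0.2],[-1,-0.025,-0.001,0.0815,0.2],[-1,-0.025,-0.001,0.0815,0.2],[-1,-0.025,-0.001,0.0815,0.2],[-1,-0.025,-0.001,0.0815,0.2],[-1,-0.025,-0.001,0.0815,0.2],[-1,-0.025,-0.001,0.0815,0.2]]' 15; python3 go.py 548 133 100 36
```

```text
time: 2.32
tool_pos: [0.548, 0.1352, 0.0248]
orientation: [[-0.585, 0.811, 0.001], [0.811, 0.585, 0.0], [-0.0, 0.001, -1.0]]
wrist_force: [-0.2, 0.8, -0.8]
opening: 0.003
grip_force: 0.0
t 2.32 pos [548.  135.2  24.8] yang 35.8 open 3.0 grip 0.0 F [-0.2  0.8 -0.8] j6 -23.2
shift [-0.0018 -0.0013 -0.0752] turn -0.2 rows 1.8
```

```bash
python3 -m handwheel '[[-1,0,0,0,0]]'; python3 -m handwheel '[[-0.1,0,0,-0.02,0],[-0.1,0,0,-0.04,0],[-0.1,0,0,-0.075,0],[-0.1,0,0,-0.075,0],[-0.1,0,0,-0.075,0]]';cat > wl.py <<'E'
import sys,cv2
from workcell import robot
from h import *
s=robot.observe();c=robot.read_camera('wrist')
cv2.imwrite(sys.argv[1],c['color'][:,:,::-1])
T=np.eye(4);T[:3,:3]=s['orientation'];T[:3,3]=s['tool_pos'];T=T@c['tool_from_camera']
H,S,V=[a.astype(int) for a in cv2.split(hsv(c))]
z=float(sys.argv[2])
for n,m in(('w',(S<40)&(V>150)),('o',(H>6)&(H<17)&(S>150)&(V>150)),('p',(abs(H-140)<10)&(S>80))):
    for q in blobs(m,250,9): r=rect(plane(c,q[:,0],z,T));print(n,q[:,0].mean(0).round(),np.round(r[0],1),np.round(r[1],1),round(r[2],1))
E
python3 wl.py pics/w2.png .006; python3 go.py 548 133 100 36
```

```text
time: 2.4
tool_pos: [0.5479, 0.1352, 0.0246]
orientation: [[-0.585, 0.811, 0.0], [0.811, 0.585, 0.0], [-0.0, 0.0, -1.0]]
wrist_force: [-0.2, 0.6, -0.2]
opening: 0.0006
grip_force: 0.0
time: 2.82
tool_pos: [0.5493, 0.1355, 0.1013]
orientation: [[-0.586, 0.811, 0.004], [0.811, 0.586, 0.001], [-0.002, 0.004, -1.0]]
wrist_force: [-0.1, -0.5, 0.7]
opening: 0.0304
grip_force: 0.0
w [271. 203.] [544.1 139.8] [20.8 55.2] 35.8
w [190.  59.] [420.7 198.3] [35.5 34.6] 84.3
w [328.  85.] [516.6 220.4] [ 84.2 181.7] 89.3
o [271. 242.] [564.9 110.7] [20.2 12.6] 35.8
t 2.87 pos [548.1 135.2  99.9] yang 35.8 open 34.3 grip 0.0 F [-0.5 -0.2  0.6] j6 -23.2
shift [-0.0017 -0.0014 -0.0001] turn -0.2 rows 0.1
```

View pics/w2.png

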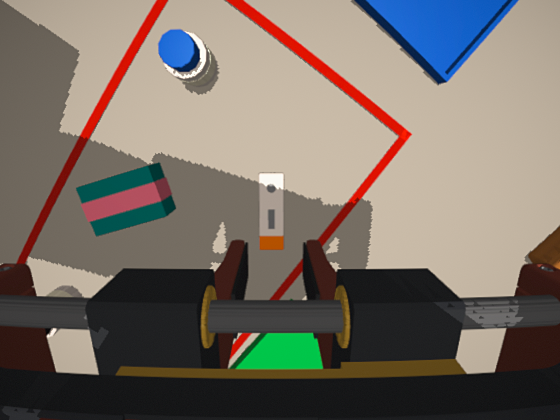

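The cassette (271,210) has not moved, so the fingers closed above it. I'll go lower and watch the force.

```bash
python3 -c "
from workcell import robot;print(robot.finger_overhang)"; python3 -m handwheel '[[-0.2,-0.001,-0.001,0.035,0.2],[-0.2,-0.001,-0.001,0.065,0.2],[-0.2,-0.001,-0.001,0.0755,0.2],[-0.2,-0.001,-0.001,0.0755,0.2],[-0.2,-0.001,-0.001,0.0755,0.2]]' |grep -E 'pos|force'
for i in 1; do :; done
python3 -m handwheel '[[-0.2,0,0,0.001,0],[-0.2,0,0,0.001,0]]'|grep -E 'pos|force'
python3 -m handwheel '[[-0.2,0,0,0.001,0],[-0.2,0,0,0.001,0]]'|grep -E 'pos|force'
python3 -m handwheel '[[-0.2,0,0,0.001,0],[-0.2,0,0,0.001,0]]'|grep -E 'pos|force'
```

```text
0.022
tool_pos: [0.5468, 0.1336, 0.0231]
wrist_force: [1.1, -0.1, -0.4]
grip_force: 0.0
tool_pos: [0.5485, 0.134, 0.024]
wrist_force: [-0.3, -0.5, -0.9]
grip_force: 0.0
tool_pos: [0.5482, 0.134, 0.0228]
wrist_force: [-0.4, 0.4, -0.2]
grip_force: 0.0
tool_pos: [0.5478, 0.1339, 0.0212]
wrist_force: [-0.5, 0.5, -0.0]
grip_force: 0.0
```

```bash
python3 -m handwheel '[[-0.2,0,0,0.001,0],[-0.2,0,0,0.001,0],[-0.2,0,0,0.001,0]]'|grep -E 'pos|force'
python3 -m handwheel '[[-0.2,0,0,0.001,0],[-0.2,0,0,0.001,0],[-0.2,0,0,0.001,0]]'|grep -E 'pos|force'
```

```text
tool_pos: [0.5475, 0.1338, 0.0198]
wrist_force: [-0.7, 0.4, -0.4]
grip_force: 0.0
tool_pos: [0.5475, 0.1338, 0.0188]
wrist_force: [0.5, -0.2, 0.2]
grip_force: 0.0
```

```bash
python3 -m handwheel '[[-0.2,0,0,0.001,0],[-0.2,0,0,0.001,0],[-0.2,0,0,0.001,0]]'|grep -E 'pos|force'
python3 -m handwheel '[[-1,0,0,0,0],[-1,0,0,0,0],[-1,0,0,0,0],[-1,0,0,0,0],[-1,0,0,0,0]]' 15
```

```text
tool_pos: [0.5476, 0.1338, 0.0178]
wrist_force: [1.0, 1.0, -0.6]
grip_force: 0.0
time: 4.95
tool_pos: [0.5476, 0.1338, 0.0179]
orientation: [[-0.583, 0.813, 0.0], [0.813, 0.583, 0.0], [-0.0, 0.0, -1.0]]
wrist_force: [-0.2, 0.3, 0.6]
opening: 0.0051
grip_force: 0.0
```

```bash
python3 wl.py pics/w3.png .006
python3 - <<'E'
from workcell import robot
import cv2
c=robot.read_camera('scene');im=c['color'][190:340,240:440,::-1];cv2.imwrite('pics/s3.png',cv2.resize(im,None,fx=4,fy=4,interpolation=cv2.INTER_CUBIC))
E
```

```text
w [274. 215.] [537.1 149.6] [20.6 33.2] 35.0
w [148.  28.] [417.4 195.8] [42.  19.5] 54.7
```

View pics/w3.png

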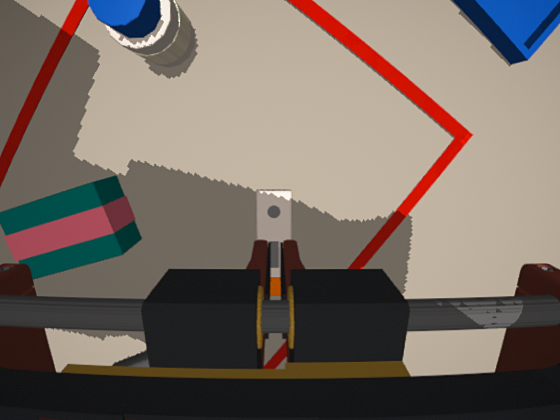

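View pics/s3.png

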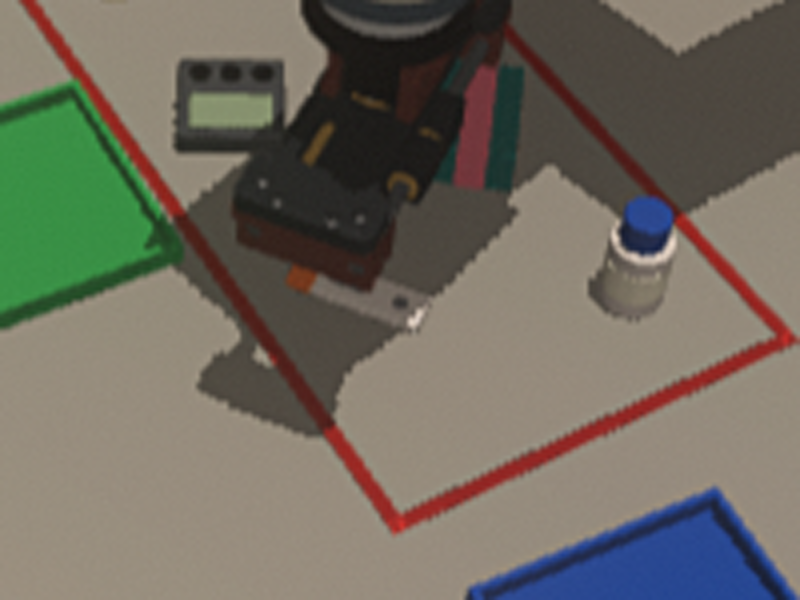

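The fingertips are visibly still above the cassette: the wrist picture shows it passing under them at (275,285), and the scene crop shows a gap. I'll check the height reference against the wrist range image.

Run:
```python
from workcell import robot
from h import *
s=robot.observe();c=robot.read_camera('wrist')
T=np.eye(4);T[:3,:3]=s['orientation'];T[:3,3]=s['tool_pos'];T=T@c['tool_from_camera']
R=c['range_z']
for u,v in((260,120),(330,120),(274,200),(265,260),(290,260),(249,262),(276,252),(274,290),(275,270),(262,252),(288,250)):
    o,d=rays(c,[(u,v)],T);print((u,v),np.round((o+d[0]*R[v,u])*1000,1))
```

```text
(260, 120) [ 4.973e+02  1.910e+02 -4.000e-01]
(330, 120) [5.308e+02 2.152e+02 4.000e-01]
(274, 200) [531.6 157.5   5.3]
(265, 260) [538.2 141.3  57.1]
(290, 260) [547.7 148.   56.9]
(249, 262) [ 5.433e+02  1.127e+02 -4.000e-01]
(276, 252) [552.4 130.6   4.8]
(274, 290) [542.2 143.   83.8]
(275, 270) [558.7 120.8   6.7]
(262, 252) [536.8 140.2  47. ]
(288, 250) [547.1 148.   45.3]
```

Run:
```python
from workcell import robot
from h import *
s=robot.observe();c=robot.read_camera('wrist')
T=c['tool_from_camera'];R=c['range_z']
v,u=np.mgrid[:420,:560];o,d=rays(c,np.c_[u.ravel(),v.ravel()],T);P=(o+d*R.ravel()[:,None])*1000
uv=np.c_[u.ravel(),v.ravel()]
m=(R.ravel()>0)&(np.hypot(P[:,0],P[:,1])<40)&(P[:,2]<11.0)
q=P[m];w=uv[m];i=np.argsort(-q[:,2])[:12]
print(s['tool_pos']);print(np.c_[w[i],q[i].round(1)])
print(np.histogram(q[:,2],bins=np.arange(-60,14,5)))
```

```text
[0.54759363 0.13381888 0.01791547]
[[274.  217.   18.3   0.8  11. ]
 [271.  215.   19.6  -1.1  11. ]
 [287.  221.   15.8   8.8  11. ]
 [274.  215.   19.6   0.8  11. ]
 [275.  226.   12.5   1.4  11. ]
 [266.  222.   15.1  -4.1  11. ]
 [268.  213.   20.8  -2.9  11. ]
 [262.  193.   33.2  -6.4  11. ]
 [288.  236.    6.1   9.5  11. ]
 [280.  238.    4.7   4.5  11. ]
 [290.  197.   30.8  10.4  11. ]
 [286.  237.    5.4   8.2  11. ]]
(array([ 52,  45, 180, 206, 196, 143, 142, 130, 108,  70,   1,   0,   0,
         0]), array([-60, -55, -50, -45, -40, -35, -30, -25, -20, -15, -10,  -5,   0,
         5,  10]))
```

Run:
```python
from workcell import robot
from h import *
s=robot.observe();p=np.array(s['tool_pos'])*1000
c=robot.read_camera('scene');R=c['range_z']
v,u=np.mgrid[:420,:560];o,d=rays(c,np.c_[u.ravel(),v.ravel()]);P=(o+d*R.ravel()[:,None])*1000
m=(R.ravel()>0)&(np.hypot(P[:,0]-p[0],P[:,1]-p[1])<45)&(P[:,2]>-10)
print(p,s['opening'],s['joint_pos']);print(np.histogram(P[m,2],bins=np.arange(-6,120,6)))
w=np.c_[u.ravel(),v.ravel()]
k=m&(P[:,2]>11)&(P[:,2]<40);print(np.c_[w[k],((P[k]-p)@np.array(s['orientation'])).round(0)][::4])
```

```text
[547.61852929 133.82777927  17.9059893 ] 0.00046973062113598614 [ 1.25231295e+01  3.56471900e+01  1.06623417e+02  4.85153685e-04
  3.77281277e+01 -2.31210440e+01]
(array([379, 484,  65,   0,   0,   1,   5,   4,   7,   5,   3,   0,   0,
         0,   0,   0,   1,   0,   0,  11]), array([ -6,   0,   6,  12,  18,  24,  30,  36,  42,  48,  54,  60,  66,
        72,  78,  84,  90,  96, 102, 108, 114]))
[[337. 251.  11.  -5. -21.]
 [336. 254.  11.  -3. -14.]
 [335. 256.  11.   4. -16.]]
```

The scene and wrist range images agree that the fingertips really end about 11 mm behind the reported TCP, roughly 29 mm above the bench now. The stated 22 mm overhang therefore does not hold. I'll open and feel downwards carefully.

```bash
python3 -m handwheel '[[-0.2,0,0,0,0],[-0.2,0,0,0,0],[-0.2,0,0,0,0],[-0.2,0,0,0,0],[-0.2,0,0,0.008,0],[-0.2,0,0,0.016,0],[-0.2,0,0,0.016,0],[-0.2,0,0,0.016,0]]'|grep -E 'pos|_force|open'
python3 -m handwheel '[[-0.2,0,0,0.003,0],[-0.2,0,0,0.003,0],[-0.2,0,0,0.003,0]]'|grep -E 'pos|t_force'
python3 -m handwheel '[[-0.2,0,0,0.002,0],[-0.2,0,0,0.002,0],[-0.2,0,0,0.002,0]]'|grep -E 'pos|t_force'
python3 - <<'E'
from workcell import robot
from h import *
s=robot.observe();p=np.array(s['tool_pos'])*1000
for n,T in(('scene',None),('wrist',1)):
    c=robot.read_camera(n);R=c['range_z']
    if T:
        T=np.eye(4);T[:3,:3]=s['orientation'];T[:3,3]=s['tool_pos'];T=T@c['tool_from_camera']
    v,u=np.mgrid[:420,:560];o,d=rays(c,np.c_[u.ravel(),v.ravel()],T);P=(o+d*R.ravel()[:,None])*1000
    m=(R.ravel()>0)&(np.hypot(P[:,0]-p[0],P[:,1]-p[1])<45)&(P[:,2]>9)
    print(n,p,np.histogram(P[m,2],bins=np.arange(8,60,4)))
E
```

```text
tool_pos: [0.5468, 0.1336, 0.0009]
wrist_force: [-0.1, 0.1, -0.0]
opening: 0.035
grip_force: 0.0
tool_pos: [0.5476, 0.1338, -0.0012]
wrist_force: [0.4, 0.3, -0.1]
tool_pos: [0.5476, 0.1338, -0.0031]
wrist_force: [-0.4, -0.9, 0.7]
scene [547.57619893 133.81628221  -3.10554337] (array([10, 15,  2,  0,  0,  0,  0,  0,  0,  0,  0,  0]), array([ 8, 12, 16, 20, 24, 28, 32, 36, 40, 44, 48, 52, 56]))
wrist [547.57619893 133.81628221  -3.10554337] (array([101, 143, 162, 177, 185, 204, 211, 235, 243, 281, 285, 293]), array([ 8, 12, 16, 20, 24, 28, 32, 36, 40, 44, 48, 52, 56]))
```

```bash
python3 -m handwheel '[[-0.2,0,0,0.003,0],[-0.2,0,0,0.003,0],[-0.2,0,0,0.003,0]]'|grep -E 'pos|t_force'
python3 -m handwheel '[[-0.2,0,0,0.002,0],[-0.2,0,0,0.002,0],[-0.2,0,0,0.002,0]]'|grep -E 'pos|t_force'
python3 -m handwheel '[[-0.2,0,0,0.001,0],[-0.2,0,0,0.001,0],[-0.2,0,0,0.001,0]]'|grep -E 'pos|t_force'
python3 -m handwheel '[[-1,0,0,0,0],[-1,0,0,0,0],[-1,0,0,0,0],[-1,0,0,0,0],[-1,0,0,0,0]]' 15
```

```text
tool_pos: [0.5475, 0.1338, -0.0063]
wrist_force: [0.5, -0.7, 0.5]
tool_pos: [0.5475, 0.1338, -0.0082]
wrist_force: [-0.5, 0.1, 0.5]
tool_pos: [0.5476, 0.1338, -0.0092]
wrist_force: [-0.0, -0.2, 0.5]
time: 7.63
tool_pos: [0.5476, 0.1338, -0.0091]
orientation: [[-0.583, 0.813, 0.0], [0.813, 0.583, 0.0], [-0.0, 0.0, -1.0]]
wrist_force: [0.4, -0.2, 0.3]
opening: 0.0216
grip_force: 15.0
```

The cassette is gripped (21.6 mm, 15 N) at a reading of z = -9, so the true tip sits at about the reading + 11 mm. I'll use -9 as the bench grasp height. Lifting now.

```bash
python3 -m handwheel '[[-1,0,0,-0.02,0],[-1,0,0,-0.05,0],[-1,0,0,-0.09,0],[-1,0,0,-0.11,0],[-1,0,0,-0.11,0]]'|grep -E 'pos|_force|open'; python3 go.py 535.6 -369.1 100 4.1
```

```text
tool_pos: [0.5507, 0.1345, 0.1056]
wrist_force: [1.1, 0.5, 0.0]
opening: 0.0218
grip_force: 15.0
t 8.05 pos [550.7 134.5 105.6] yang 35.6 open 21.8 grip 15.0 F [1.1 0.5 0. ] j6 -23.1
shift [-0.4004 -0.3059  0.0046] turn 31.5 rows 12.1
```

```bash
python3 -m handwheel '[[-1,-0.402,-0.303,0,31.5],[-1,-0.402,-0.303,0,31.5],[-1,-0.402,-0.303,0,31.5],[-1,-0.402,-0.303,0,31.5],[-1,-0.402,-0.303,0,31.5],[-1,-0.402,-0.303,0,31.5],[-1,-0.402,-0.303,0,31.5],[-1,-0.402,-0.303,0,31.5],[-1,-0.402,-0.303,0,31.5],[-1,-0.402,-0.303,0,31.5],[-1,-0.402,-0.303,0,31.5],[-1,-0.402,-0.303,0,31.5]]'>/dev/null
python3 -m handwheel '[[-1,0,0,0,0],[-1,0,0,0,0]]'|grep -E 'pos|_force|open'; python3 go.py 535.6 -369.1 -5 4.1
```

```text
tool_pos: [0.5347, -0.3678, 0.0996]
wrist_force: [0.8, 1.0, -0.7]
opening: 0.0218
grip_force: 15.0
t 9.22 pos [ 534.7 -367.8   99.6] yang 3.9 open 21.8 grip 15.0 F [ 0.8  1.  -0.7] j6 -39.5
shift [-0.0014  0.0009  0.1046] turn -0.2 rows 2.5
```

```bash
python3 -m handwheel '[[-1,-0.001,0.001,0.03,0],[-1,-0.001,0.001,0.065,0],[-1,-0.001,0.001,0.09,0],[-1,-0.001,0.001,0.1,0],[-1,-0.001,0.001,0.1045,0],[-1,-0.001,0.001,0.1045,0],[-1,-0.001,0.001,0.1045,0],[-1,-0.001,0.001,0.1045,0]]'|grep -E 'pos|_force|open'
python3 -m handwheel '[[-0.3,0,0,0,0],[-0.3,0,0,0,0],[-0.3,0,0,0,0],[-0.3,0,0,-0.01,0],[-0.3,0,0,-0.04,0],[-0.3,0,0,-0.08,0],[-0.3,0,0,-0.1,0],[-0.3,0,0,-0.1,0]]'|grep -E 'pos|_force|open'
python3 go.py 428 -193.1 91 -3.8
python3 - <<'E'
from workcell import robot
import cv2
c=robot.read_camera('scene');im=c['color'][60:210,190:390,::-1];cv2.imwrite('pics/s4.png',cv2.resize(im,None,fx=4,fy=4,interpolation=cv2.INTER_CUBIC))
E
```

```text
tool_pos: [0.538, -0.3674, -0.0019]
wrist_force: [-0.4, -0.5, -0.0]
opening: 0.0214
grip_force: 15.0
tool_pos: [0.5398, -0.3692, 0.1027]
wrist_force: [2.0, -0.8, 0.2]
opening: 0.0306
grip_force: 0.0
t 10.55 pos [ 539.8 -369.2  102.7] yang 4.1 open 30.6 grip 0.0 F [ 2.  -0.8  0.2] j6 -39.5
shift [ 0.1837 -0.0989  0.0099] turn 7.9 rows 5.0
```

View pics/s4.png

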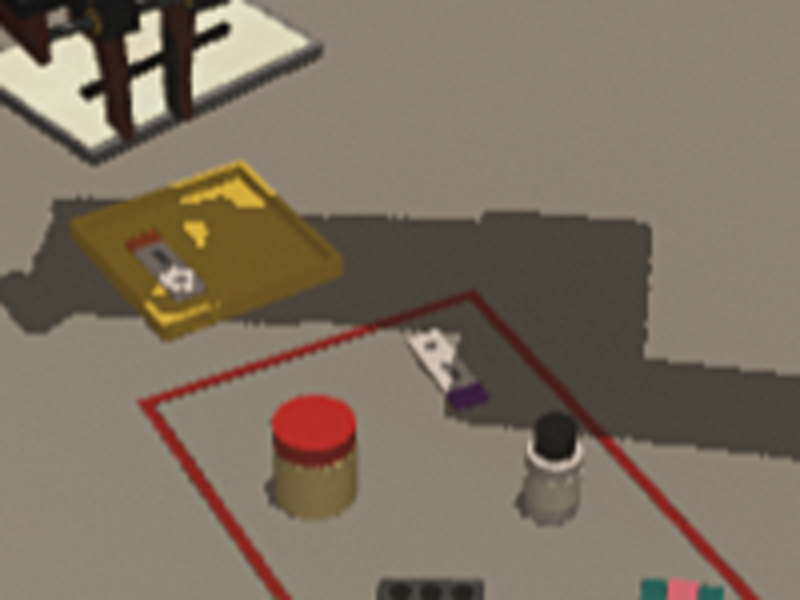

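The orange cassette now lies flat in the yellow tray at (160,265) in the crop, on the far side with room beside it. Next is the purple cassette.

```bash
python3 -m handwheel '[[-0.2,0.183,-0.097,0.01,7.9],[-0.2,0.183,-0.097,0.01,7.9],[-0.2,0.183,-0.097,0.01,7.9],[-0.2,0.183,-0.097,0.01,7.9],[-0.2,0.183,-0.097,0.01,7.9],[-0.2,0.183,-0.097,0.01,7.9],[-0.2,0.183,-0.097,0.01,7.9],[-0.2,0.183,-0.097,0.01,7.9]]'|grep -E 'pos|_force|open'
python3 wl.py pics/w5.png .006; python3 go.py 428 -193.1 -9 -3.8
```

```text
tool_pos: [0.4272, -0.1915, 0.0862]
wrist_force: [0.6, -0.4, -0.2]
opening: 0.0351
grip_force: 0.0
w [276. 226.] [ 428.  -200.3] [55.2 20.9] 86.9
w [272.  44.] [434.5 -56.5] [31.8 35.9] 86.3
p [275. 186.] [ 429.7 -165.3] [13.3 21.4] 86.3
t 11.32 pos [ 427.7 -192.1   86.3] yang -3.8 open 35.3 grip 0.0 F [ 0.8 -0.1 -0.3] j6 -21.9
shift [-0.0009  0.0003  0.0953] turn 0.0 rows 2.3
```

```bash
python3 -m handwheel '[[-0.2,-0.001,0,0.03,0],[-0.2,-0.001,0,0.06,0],[-0.2,-0.001,0,0.083,0],[-0.2,-0.001,0,0.09,0],[-0.2,-0.001,0,0.094,0],[-0.2,-0.001,0,0.094,0],[-0.2,-0.001,0,0.094,0]]'|grep -E 'pos|_force|open'
python3 -m handwheel '[[-1,0,0,0,0],[-1,0,0,0,0],[-1,0,0,0,0],[-1,0,0,0,0],[-1,0,0,-0.02,0],[-1,0,0,-0.05,0],[-1,0,0,-0.07,0],[-1,0,0,-0.07,0],[-1,0,0,-0.07,0],[-1,0,0,-0.07,0]]'|grep -E 'pos|_force|open'
python3 go.py 481.8 -372.9 62 4.1
```

```text
tool_pos: [0.4276, -0.1931, -0.007]
wrist_force: [0.5, 0.2, -0.4]
opening: 0.0348
grip_force: 0.0
tool_pos: [0.4264, -0.1923, 0.0621]
wrist_force: [0.0, 0.1, -0.2]
opening: 0.0215
grip_force: 15.0
t 12.73 pos [ 426.4 -192.3   62.1] yang -3.8 open 21.5 grip 15.0 F [ 0.   0.1 -0.2] j6 -22.0
shift [-1.766e-01  6.710e-02  1.000e-04] turn -7.9 rows 4.5
```

```bash
python3 -m handwheel '[[-1,-0.1766,0.067,0,-7.9],[-1,-0.1766,0.067,0,-7.9],[-1,-0.1766,0.067,0,-7.9],[-1,-0.1766,0.067,0,-7.9],[-1,-0.1766,0.067,0,-7.9],[-1,-0.1766,0.067,0,-7.9],[-1,-0.1766,0.067,0,-7.9],[-1,-0.1766,0.067,0,-7.9]]'|grep -E 'pos|_force|open'
python3 go.py 481.8 -372.9 -4.5 4.1
```

```text
tool_pos: [0.4806, -0.3716, 0.0607]
wrist_force: [-0.2, 0.0, 0.2]
opening: 0.0212
grip_force: 15.0
t 13.4 pos [ 480.6 -371.6   60.7] yang 4.1 open 21.2 grip 15.0 F [-0.2  0.   0.2] j6 -43.0
shift [-0.0016  0.0013  0.0652] turn 0.0 rows 1.6
```

```bash
python3 -m handwheel '[[-1,-0.001,0.001,0.025,0],[-1,-0.001,0.001,0.045,0],[-1,-0.001,0.001,0.06,0],[-1,-0.001,0.001,0.0645,0],[-1,-0.001,0.001,0.0645,0],[-1,-0.001,0.001,0.0645,0]]'|grep -E 'pos|_force|open'
python3 -m handwheel '[[-0.3,0,0,0,0],[-0.3,0,0,0,0],[-0.3,0,0,0,0],[-0.3,0,0,-0.01,0],[-0.3,0,0,-0.04,0],[-0.3,0,0,-0.08,0],[-0.3,0,0,-0.1,0],[-0.3,0,0,-0.1,0],[0.4,0,0,-0.1,0]]'|grep -E 'pos|_force|open'
python3 go.py 434 -61.5 90 -4.2
python3 - <<'E'
from workcell import robot
import cv2
c=robot.read_camera('scene');im=c['color'][60:210,190:390,::-1];cv2.imwrite('pics/s6.png',cv2.resize(im,None,fx=4,fy=4,interpolation=cv2.INTER_CUBIC))
E
```

```text
tool_pos: [0.4828, -0.3728, -0.0022]
wrist_force: [-0.6, 0.3, 0.4]
opening: 0.0216
grip_force: 15.0
tool_pos: [0.484, -0.3747, 0.1001]
wrist_force: [-0.2, 1.1, 0.2]
opening: 0.0342
grip_force: 0.0
t 14.65 pos [ 484.  -374.7  100.1] yang 4.1 open 34.2 grip 0.0 F [-0.2  1.1  0.2] j6 -43.0
shift [ 0.3161 -0.0272  0.0092] turn 8.3 rows 7.6
```

View pics/s6.png

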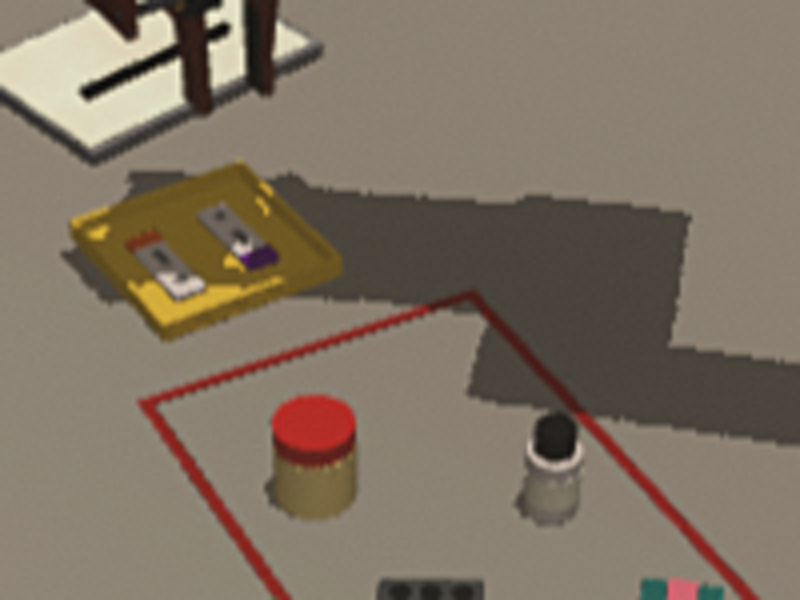

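Both cassettes lie flat and side by side in the yellow tray, orange at (160,265) and purple at (235,235) in the crop. Now the black bottle.

```bash
python3 -m handwheel '[[0.4,0.316,-0.026,0,8.3],[0.4,0.316,-0.026,0,8.3],[0.4,0.316,-0.026,0,8.3],[0.4,0.316,-0.026,0,8.3],[0.4,0.316,-0.026,0,8.3],[0.4,0.316,-0.026,0,8.3],[0.4,0.316,-0.026,0,8.3],[0.4,0.316,-0.026,0,8.3],[0.4,0.316,-0.026,0,8.3],[0.4,0.316,-0.026,0,8.3],[0.4,0.316,-0.026,0,8.3],[0.4,0.316,-0.026,0,8.3]]'|grep -E 'pos|_force|open'
python3 go.py 434 -61.5 0 -4.2
```

```text
tool_pos: [0.4345, -0.0616, 0.0975]
wrist_force: [-0.3, 0.2, -0.0]
opening: 0.0613
grip_force: 0.0
t 15.7 pos [434.5 -61.6  97.5] yang -4.2 open 61.3 grip 0.0 F [-0.3  0.2 -0. ] j6 -5.4
shift [ 0.     -0.0004  0.0975] turn -0.0 rows 2.3
```

```bash
python3 -m handwheel '[[0.4,0,0,0.025,0],[0.4,0,0,0.055,0],[0.4,0,0,0.08,0],[0.4,0,0,0.093,0],[0.4,0,0,0.0975,0],[0.4,0,0,0.0975,0],[-1,0,0,0.0975,0],[-1,0,0,0.0975,0],[-1,0,0,0.0975,0],[-1,0,0,0.0975,0],[-1,0,0,0.0975,0]]' 15|grep -E 'pos|_force|open'
python3 -m handwheel '[[-1,0,0,0,0],[-1,0,0,-0.02,0],[-1,0,0,-0.05,0],[-1,0,0,-0.08,0],[-1,0,0,-0.1,0],[-1,0,0,-0.1,0],[-1,0,0,-0.1,0]]'|grep -E 'pos|_force|open'
python3 go.py 535.6 348.1 100 -4.2; python3 go.py 535.6 348.1 3.5 -4.2
```

```text
tool_pos: [0.4348, -0.0608, 0.0011]
wrist_force: [1.3, -0.6, 3.5]
opening: 0.0319
grip_force: 13.0
tool_pos: [0.4351, -0.0607, 0.1013]
wrist_force: [0.6, 0.4, -1.3]
opening: 0.0318
grip_force: 15.0
t 17.2 pos [435.1 -60.7 101.3] yang -4.1 open 31.8 grip 15.0 F [ 0.6  0.4 -1.3] j6 -5.4
shift [0.415  0.0707 0.0014] turn 0.1 rows 10.1
t 17.2 pos [435.1 -60.7 101.3] yang -4.1 open 31.8 grip 15.0 F [ 0.6  0.4 -1.3] j6 -5.4
shift [0.4151 0.0704 0.0979] turn 0.1 rows 10.4
```

```bash
python3 -m handwheel '[[-1,0.03,0.005,0,0],[-1,0.415,0.0707,0,0],[-1,0.415,0.0707,0,0],[-1,0.415,0.0707,0,0],[-1,0.415,0.0707,0,0],[-1,0.415,0.0707,0,0],[-1,0.415,0.0707,0,0],[-1,0.415,0.0707,0,0],[-1,0.415,0.0707,0,0],[-1,0.415,0.0707,0,0],[-1,0.415,0.0707,0,0],[-1,0.415,0.0707,0,0]]'|grep -E 'pos|_force|open'
python3 -m handwheel '[[-1,0,0,0,0],[-1,0,0,0,0]]' >/dev/null
python3 go.py 535.7 348.1 3.5 -4.2
```

```text
tool_pos: [0.5348, 0.3516, 0.0982]
wrist_force: [-0.8, -1.6, -0.4]
opening: 0.0313
grip_force: 15.0
t 18.37 pos [533.5 346.5  98.7] yang -4.2 open 31.7 grip 15.0 F [-0.5  0.1 -0.3] j6 36.1
shift [0.002  0.0023 0.0951] turn 0.0 rows 2.3
```

```bash
python3 -m handwheel '[[-1,0.002,0.002,0.025,0],[-1,0.002,0.002,0.055,0],[-1,0.002,0.002,0.078,0],[-1,0.002,0.002,0.09,0],[-1,0.002,0.002,0.094,0],[-1,0.002,0.002,0.0947,0],[-1,0.002,0.002,0.0947,0],[-1,0.002,0.002,0.0947,0]]'|grep -E 'pos|_force|open'
python3 -m handwheel '[[0.15,0,0,0,0],[0.15,0,0,0,0],[0.15,0,0,0,0],[0.15,0,0,-0.02,0],[0.15,0,0,-0.055,0],[0.15,0,0,-0.09,0],[0.15,0,0,-0.1,0],[0.4,0,0,-0.1,0],[0.4,0,0,-0.1,0]]'|grep -E 'pos|_force|open'
python3 go.py 427 197.5 98 -4.2
python3 - <<'E'
from workcell import robot
import cv2
c=robot.read_camera('scene');im=c['color'][200:410,290:500,::-1];cv2.imwrite('pics/s7.png',cv2.resize(im,None,fx=2.5,fy=2.5,interpolation=cv2.INTER_CUBIC))
E
```

```text
tool_pos: [0.538, 0.3501, 0.0069]
wrist_force: [-0.2, 0.0, -0.5]
opening: 0.0317
grip_force: 15.0
tool_pos: [0.5371, 0.35, 0.106]
wrist_force: [0.2, -0.3, -0.4]
opening: 0.0597
grip_force: 0.0
t 19.78 pos [537.1 350.  106. ] yang -4.1 open 59.7 grip 0.0 F [ 0.2 -0.3 -0.4] j6 36.2
shift [-0.1601 -0.0988  0.0078] turn 0.1 rows 4.5
```

View pics/s7.png

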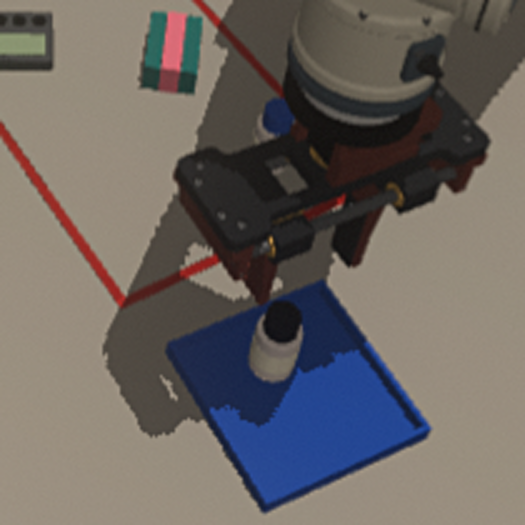

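The black bottle stands upright in the blue tray at (275,340), with room for the other one nearer the camera. Next is the blue bottle.

```bash
python3 -m handwheel '[[0.4,-0.159,-0.0985,0,0],[0.4,-0.159,-0.0985,0,0],[0.4,-0.159,-0.0985,0,0],[0.4,-0.159,-0.0985,0,0],[0.4,-0.159,-0.0985,0,0],[0.4,-0.159,-0.0985,0,0],[0.4,-0.159,-0.0985,0,0],[0.4,-0.159,-0.0985,0,0]]'|grep -E 'pos|_force|open'
python3 go.py 427 197.5 0 -4.2
```

```text
tool_pos: [0.4279, 0.199, 0.1051]
wrist_force: [0.2, -0.2, -0.4]
opening: 0.0616
grip_force: 0.0
t 20.5 pos [427.9 199.  105.1] yang -4.2 open 61.6 grip 0.0 F [ 0.2 -0.2 -0.4] j6 27.7
shift [-0.0015 -0.0008  0.1051] turn 0.0 rows 2.5
```

```bash
python3 -m handwheel '[[0.4,-0.001,-0.001,0.03,0],[0.4,-0.001,-0.001,0.06,0],[0.4,-0.001,-0.001,0.085,0],[0.4,-0.001,-0.001,0.1,0],[0.4,-0.001,-0.001,0.105,0],[0.4,-0.001,-0.001,0.105,0],[-1,-0.001,-0.001,0.105,0],[-1,-0.001,-0.001,0.105,0],[-1,-0.001,-0.001,0.105,0],[-1,-0.001,-0.001,0.105,0],[-1,-0.001,-0.001,0.105,0],[-1,-0.001,-0.001,0.105,0]]' 15|grep -E 'pos|_force|open'
python3 -m handwheel '[[-1,0,0,-0.02,0],[-1,0,0,-0.05,0],[-1,0,0,-0.08,0],[-1,0,0,-0.105,0],[-1,0,0,-0.105,0],[-1,0,0,-0.105,0]]'|grep -E 'pos|_force|open'
python3 go.py 539.7 403.9 104 -4.2
```

```text
tool_pos: [0.4268, 0.1978, 0.0014]
wrist_force: [0.3, 0.5, 5.9]
opening: 0.0317
grip_force: 15.0
tool_pos: [0.4271, 0.1979, 0.107]
wrist_force: [-0.2, -0.1, -1.2]
opening: 0.0319
grip_force: 15.0
t 22.0 pos [427.1 197.9 107. ] yang -4.2 open 31.9 grip 15.0 F [-0.2 -0.1 -1.2] j6 27.6
shift [0.2136 0.0973 0.0036] turn 0.0 rows 5.6
```

```bash
python3 -m handwheel '[[-1,0.03,0.014,0,0],[-1,0.2136,0.0973,0,0],[-1,0.2136,0.0973,0,0],[-1,0.2136,0.0973,0,0],[-1,0.2136,0.0973,0,0],[-1,0.2136,0.0973,0,0],[-1,0.2136,0.0973,0,0],[-1,0.2136,0.0973,0,0],[-1,0.2136,0.0973,0,0],[-1,0.2136,0.0973,0,0]]'|grep -E 'pos|_force|open'
python3 go.py 539.7 403.9 4.5 -4.2
```

```text
tool_pos: [0.5374, 0.4019, 0.1043]
wrist_force: [0.3, 0.1, -0.6]
opening: 0.0317
grip_force: 15.0
t 22.83 pos [537.4 401.9 104.3] yang -4.2 open 31.7 grip 15.0 F [ 0.3  0.1 -0.6] j6 40.0
shift [0.0024 0.0024 0.0998] turn 0.0 rows 2.4
```

```bash
python3 -m handwheel '[[-1,0.002,0.002,0.03,0],[-1,0.002,0.002,0.06,0],[-1,0.002,0.002,0.083,0],[-1,0.002,0.002,0.095,0],[-1,0.002,0.002,0.099,0],[-1,0.002,0.002,0.1005,0],[-1,0.002,0.002,0.1005,0],[-1,0.002,0.002,0.1005,0],[-1,0.002,0.002,0.1005,0]]'|grep -E 'pos|_force|open'
python3 -m handwheel '[[0.15,0,0,0,0],[0.15,0,0,0,0],[0.15,0,0,0,0],[0.15,0,0,-0.02,0],[0.15,0,0,-0.055,0],[0.15,0,0,-0.09,0],[0.15,0,0,-0.1,0],[0.8,0,0,-0.1,0],[0.8,0,0,-0.1,0]]'|grep -E 'pos|_force|open'
python3 go.py 547 -135.5 100 -2
```

```text
tool_pos: [0.5417, 0.4059, 0.0066]
wrist_force: [-0.6, -0.2, -0.6]
opening: 0.0317
grip_force: 15.0
tool_pos: [0.5409, 0.4055, 0.1054]
wrist_force: [0.4, 0.0, -0.8]
opening: 0.0604
grip_force: 0.0
t 24.33 pos [540.9 405.5 105.4] yang -4.2 open 60.4 grip 0.0 F [ 0.4  0.  -0.8] j6 40.0
shift [-0.5391  0.0452  0.0051] turn -2.2 rows 13.0
```

```bash
python3 -m handwheel '[[0.8,-0.538,0.045,0,-2.2],[0.8,-0.538,0.045,0,-2.2],[0.8,-0.538,0.045,0,-2.2],[0.8,-0.538,0.045,0,-2.2],[0.8,-0.538,0.045,0,-2.2],[0.8,-0.538,0.045,0,-2.2],[0.8,-0.538,0.045,0,-2.2],[0.8,-0.538,0.045,0,-2.2],[0.8,-0.538,0.045,0,-2.2],[0.8,-0.538,0.045,0,-2.2],[0.8,-0.538,0.045,0,-2.2],[0.8,-0.538,0.045,0,-2.2]]'|grep -E 'pos|_force|open'
python3 go.py 547 -135.5 100 -2
python3 - <<'E'
from workcell import robot
import cv2
c=robot.read_camera('scene');im=c['color'][200:410,290:500,::-1];cv2.imwrite('pics/s8.png',cv2.resize(im,None,fx=2,fy=2,interpolation=cv2.INTER_CUBIC))
E
```

```text
tool_pos: [0.5443, -0.0962, 0.103]
wrist_force: [2.0, 0.6, -0.6]
opening: 0.0787
grip_force: 0.0
t 25.33 pos [544.3 -96.2 103. ] yang -2.0 open 78.7 grip 0.0 F [ 2.   0.6 -0.6] j6 -9.3
shift [-0.0392  0.004   0.003 ] turn 0.0 rows 0.9
```

View pics/s8.png

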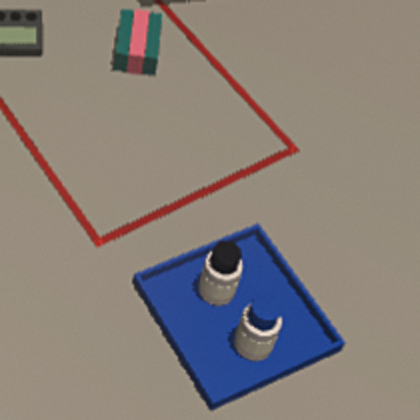

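Both bottles stand upright in the blue tray, black at (220,275) and blue at (258,330), and the carton and timer look undisturbed. Now the pot.

```bash
python3 -m handwheel '[[0.8,-0.035,0.003,0,0],[0.8,-0.035,0.003,0,0],[0.8,-0.035,0.003,0,0],[0.8,-0.035,0.003,0,0]]'|grep -E 'pos|_force|open'
python3 go.py 547.5 -135 0 -2
```

```text
tool_pos: [0.5469, -0.129, 0.1037]
wrist_force: [0.2, 0.6, -0.5]
opening: 0.0794
grip_force: 0.0
t 25.72 pos [ 546.9 -129.   103.7] yang -2.0 open 79.4 grip 0.0 F [ 0.2  0.6 -0.5] j6 -12.5
shift [-0.0061  0.0011  0.1037] turn 0.0 rows 2.5
```

```bash
python3 -m handwheel '[[0.8,-0.006,0.001,0.01,0],[0.8,-0.006,0.001,0.03,0],[0.8,-0.006,0.001,0.06,0],[0.8,-0.006,0.001,0.085,0],[0.8,-0.006,0.001,0.1,0],[0.8,-0.006,0.001,0.1035,0],[0.8,-0.006,0.001,0.1035,0],[-1,-0.006,0.001,0.1035,0],[-1,-0.006,0.001,0.1035,0],[-1,-0.006,0.001,0.1035,0],[-1,-0.006,0.001,0.1035,0],[-1,-0.006,0.001,0.1035,0]]' 20|grep -E 'pos|_force|open'
python3 -m handwheel '[[-1,0,0,0,0],[-1,0,0,-0.02,0],[-1,0,0,-0.05,0],[-1,0,0,-0.07,0],[-1,0,0,-0.07,0],[-1,0,0,-0.07,0]]'|grep -E 'pos|_force|open'
python3 go.py 677.7 6.2 70 -2
```

```text
tool_pos: [0.5494, -0.1358, 0.0025]
wrist_force: [-0.1, -0.9, 0.4]
opening: 0.0494
grip_force: 0.2
tool_pos: [0.5497, -0.1359, 0.0728]
wrist_force: [-0.1, -0.7, -0.5]
opening: 0.0479
grip_force: 20.0
t 27.22 pos [ 549.7 -135.9   72.8] yang -2.0 open 47.9 grip 20.0 F [-0.1 -0.7 -0.5] j6 -13.1
shift [0.1464 0.123  0.003 ] turn 0.0 rows 4.6
```

```bash
python3 -m handwheel '[[-1,0.025,0.021,0,0],[-1,0.1464,0.123,0,0],[-1,0.1464,0.123,0,0],[-1,0.1464,0.123,0,0],[-1,0.1464,0.123,0,0],[-1,0.1464,0.123,0,0],[-1,0.1464,0.123,0,0],[-1,0.1464,0.123,0,0],[-1,0.1464,0.123,0,0]]'|grep -E 'pos|_force|open'
python3 go.py 677.7 6.2 6 -2
```

```text
tool_pos: [0.6751, 0.0054, 0.0705]
wrist_force: [-0.6, -0.1, -0.9]
opening: 0.0477
grip_force: 20.0
t 27.97 pos [675.1   5.4  70.5] yang -2.0 open 47.7 grip 20.0 F [-0.6 -0.1 -0.9] j6 1.5
shift [0.0009 0.0027 0.0645] turn -0.0 rows 1.5
```

```bash
python3 -m handwheel '[[-1,0.001,0.001,0.02,0],[-1,0.001,0.001,0.045,0],[-1,0.001,0.001,0.058,0],[-1,0.001,0.001,0.063,0],[-1,0.001,0.001,0.0655,0],[-1,0.001,0.001,0.0665,0],[-1,0.001,0.001,0.0665,0],[-1,0.001,0.001,0.0665,0]]'|grep -E 'pos|_force|open'
python3 -m handwheel '[[0.45,0,0,0,0],[0.45,0,0,0,0],[0.45,0,0,0,0],[0.45,0,0,0,0],[0.45,0,0,-0.02,0],[0.45,0,0,-0.05,0],[0.45,0,0,-0.09,0],[0.45,0,0,-0.13,0],[0.45,0,0,-0.15,0],[0.45,0,0,-0.15,0]]'|grep -E 'pos|_force|open'
python3 go.py 400 250 200 -2
```

```text
tool_pos: [0.6785, 0.0071, 0.006]
wrist_force: [0.2, 0.8, 0.1]
opening: 0.0478
grip_force: 20.0
tool_pos: [0.6815, 0.0075, 0.1616]
wrist_force: [1.4, 0.1, -0.1]
opening: 0.0637
grip_force: 0.0
t 29.47 pos [681.5   7.5 161.6] yang -1.9 open 63.7 grip 0.0 F [ 1.4  0.1 -0.1] j6 1.6
shift [ 0.2328 -0.2892 -0.0412] turn 0.1 rows 9.0
```

```bash
python3 -m handwheel '[[0.45,0.4,-0.28,-0.04,0],[0.45,0.4,-0.28,-0.04,0],[0.45,0.4,-0.28,-0.04,0],[0.45,0.4,-0.28,-0.04,0],[0.45,0.4,-0.28,-0.04,0],[0.45,0.4,-0.28,-0.04,0],[0.45,0.4,-0.28,-0.04,0],[0.45,0.4,-0.28,-0.04,0],[0.45,0.4,-0.28,-0.04,0],[0.45,0.4,-0.28,-0.04,0],[0.45,0.4,-0.28,-0.04,0],[0.45,0.4,-0.28,-0.04,0]]'|grep -E 'pos|_force|open'
python3 -m handwheel '[[0.45,0.14,-0.13,0,0],[0.45,0.14,-0.13,0,0],[0.45,0.14,-0.13,0,0],[0.45,0.14,-0.13,0,0],[0.45,0.14,-0.13,0,0],[0.45,0.14,-0.13,0,0],[0.45,0.14,-0.13,0,0]]'|grep -E 'pos|_force|open'
python3 - <<'E'
from workcell import robot
import cv2,numpy as np
c=robot.read_camera('top');cv2.imwrite('pics/top9.png',c['color'][:,:,::-1]);np.savez('top0b.npz',**c)
d=robot.read_camera('scene');np.savez('scene0b.npz',**d)
cv2.imwrite('pics/fin.png',cv2.resize(np.hstack([c['color'],d['color']])[:,:,::-1],(800,300),interpolation=cv2.INTER_AREA))
E
sed "s/0.npz/0b.npz/" m.py > m3.py; python3 m3.py | grep -E '==|teal|timer px \[2|white px \[(4|2|24)|yellow|purple|orange'
```

```text
tool_pos: [0.4094, 0.4187, 0.1945]
wrist_force: [0.6, 0.4, 0.1]
opening: 0.0637
grip_force: 0.0
tool_pos: [0.2852, 0.5613, 0.1939]
wrist_force: [0.9, -1.1, 0.1]
opening: 0.0635
grip_force: 0.0
== top
yellow px [436 245] c [ 507.8 -372.1] sz [130.5 131.4] ang 4.4
white px [440 254] c [ 484.2 -381.9] sz [20.4 54.3] ang 4.4
white px [431 232] c [ 537.8 -361.8] sz [20.  54.9] ang 3.5
white px [416 106] c [ 844.  -340.6] sz [ 80.1 203.8] ang 6.8
white px [403  57] c [ 979.9 -321.2] sz [77. 53.] ang 88.0
white px [283  57] c [981.4 -18.7] sz [57.4 84.3] ang 2.1
orange px [446 231] c [ 539.3 -397.8] sz [11.9 19. ] ang 89.7
orange px [ 15 195] c [632.  625.8] sz [78.9 77.5] ang 11.5
orange px [143 107] c [850.3 329.6] sz [168.1  98.3] ang 81.6
purple px [425 256] c [ 480.6 -347.7] sz [11.7 19.1] ang 87.3
teal px [246 275] c [438.1  72.3] sz [65.9 43.2] ang 51.5
timer px [279 230] c [542.9  -5.8] sz [58.2 58.4] ang 60.6
timer px [279  38] c [1021.9   -8.8] sz [1385.2   31. ] ang 90.0
== scene
yellow px [240 121] c [ 510.1 -364.7] sz [131.9 140.9] ang 4.1
white px [233 400] c [835.4 303.4] sz [95.5 71. ] ang 80.7
white px [232 127] c [ 537.7 -363.5] sz [17.  51.8] ang 5.7
white px [247 117] c [ 484. -384.] sz [15.6 50.7] ang 4.8
white px [225  73] c [ 448.6 -608.8] sz [200.7 140.7] ang 14.2
white px [201  20] c [ 388.3 -979.2] sz [193.8 195.1] ang 14.1
orange px [266 407] c [794.4 340.3] sz [44.  3.] ang 80.9
orange px [202 392] c [875.9 268.3] sz [99.8  7. ] ang 81.3
orange px [226 119] c [ 539.5 -399.9] sz [22. 11.] ang 9.0
purple px [254 124] c [ 481.2 -347.1] sz [20.  12.7] ang 1.5
teal px [359 217] c [440.  74.] sz [65.5 42.6] ang 51.1
teal px [95 55] c [ 763.  -846.2] sz [55.1 46.8] ang 76.4
timer px [297 216] c [5.486e+02 4.000e-01] sz [66.7 56.5] ang 60.0
timer px [200  14] c [ 382.1 -979. ] sz [129.   67.9] ang 67.6
```

View pics/top9.png

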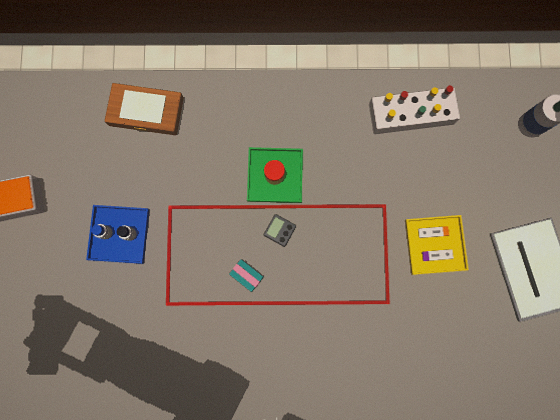

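View pics/fin.png

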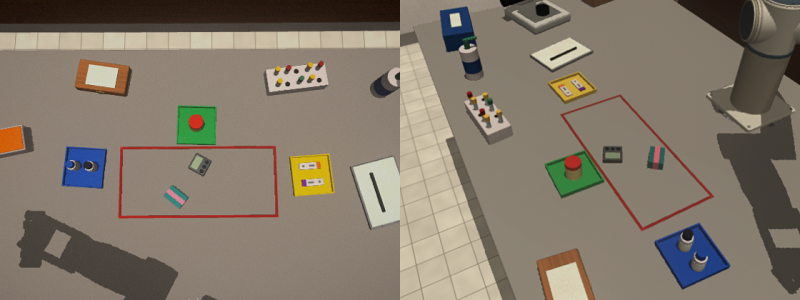

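The final pictures show the cassettes flat and side by side in yellow (434,232 and 438,255). Both bottles are upright in blue (100,232 and 125,233), the pot is upright in green (275,171), and the timer and carton have not moved.

```bash
python3 -c "
from workcell import robot
print(robot.finish_job())"
```

```text
the job is handed in; nothing more can be done
None
```

The job is handed in: both cassettes lie flat and side by side in the yellow tray, both bottles stand upright in the blue tray, the pot stands upright in the green tray, and the timer and carton have not moved; the fingertips turned out to sit about 33 mm further back than the stated overhang, so I set the grasp heights from the range images and by feel.

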